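# Unhook the drawplate and set it in the draw bench

### The job

Take the steel drawplate off its barbed hanger: raise it, tip it to suit the upturned prong tips and ease it out over the barbs, feeling your way so that the plate is never forced against the prongs. Carry it across without setting it down, stand it upright in the slot of the draw bench's head, centred between the posts and lowered gently until it is fully home on the bed, let go of it, and leave everything else on the bench top where it is.

Things in the scene. Friction and masses are not known exactly. Their poses are not given: they have to be found in the camera images.
- plate_centre (a point): Centre (half-way up) of the drawplate: a plain steel plate 8 mm thick (its x axis), 170 mm long (y), 55 mm high (z), about 0.55 kg, with two rows of small brass-ringed draw holes. At the start it hangs upright from the two prongs of the hanger; the clear middle of its top edge, 27.5 mm above this point, is the place to grip it.
- slot_line (a point): Middle of the drawplate, 14 mm below its top edge, on the line of its two rectangular hanging slots. They go right through the plate, are 14 mm wide (y) and 13 mm high (z), and are centred 65 mm either side of this point. A prong runs through each; the slots' upper edges rest on the prongs at the start. Axes as the plate's.
- hanger: Fixed hanger: wooden foot 110 x 180 mm, 22 mm thick, two thin uprights and twin prongs. Origin: centre of the foot's underside, on the table; x is the way the prongs point. The prongs are 6 mm round bars at y = +65 and -65 mm, level, axis 150 mm above the table, from the uprights (x = -40 mm) to a bend at x = +35 mm. Between the uprights is only a crossbar, 66 mm above the table.
- prong_bend (a point): Half-way between the two prongs' bends, on their axes; x as the hanger's. Beyond it each 6 mm tip rises outwards, straight, 28 mm of axis plus a round end, where a barb points back over its upper side: 11 mm from the tip's underside to the barb's top, square to the tip. The tips were made at 35 degrees from level but got bent, both alike, up to 12 degrees up or down: no reading shows it, feel for it.
- drawbench: Fixed bench-top draw bench: green rails about 620 mm long with a crank at the far end. Origin: on the table, straight below the middle of the head's slot; x runs along the rails to the crank, y along the slot. The drawplate stands in the slot, long way along y, either face first, its lower edge on the bed of the head.
- head_bed (a point): Middle of the draw bench's slot, on the flat bed, 80 mm above the table; axes as the draw bench's. Four posts 28 mm high stand on the bed, at y = 52 to 76 and -52 to -76 mm, two on either side of an upright slot 11 mm wide (5.5 mm either side of x = 0), which widens in a step to 16 mm over the posts' top 4 mm. The space between the post pairs is free for fingers.
- pliers: Loose black-handled pliers, 130 mm long; bystander.
- dropper: Loose dropper bottle, 30 mm across, 75 mm high; bystander.
- jar: Loose glass jar, 66 mm across, 75 mm high; bystander.
- doming_block: Loose brass doming block, 50 mm cube; bystander.
- square_plate: Loose dark drawplate lying flat, 60 x 120 x 9 mm; bystander, not the one wanted.
- wire_spool: Loose brass spool ring, 70 mm across, 22 mm high; bystander.
- graver: Loose graver with wooden handle, 130 mm; bystander.
- hammer: Loose small hammer, 240 mm; bystander.
Things that resemble listed ones, but are neither listed nor needed, are in the scene too. What is shaped like the part that bears plate_centre but blue or red is not meant.

How it is judged:
On the way:
1. the plate is off both prongs, lifted clear of the hanger without touching it (contact force between drawplate and hanger below 0.1 N and distance between plate_centre and hanger above 0.19 m and height (world z) of plate_centre above 0.13 m), for 0.1 s.
At the end, for the whole second after the job is handed in: The drawplate stands at rest in the slot of the draw bench's head, lower edge down on the bed (centre within 2 mm of its seated height), within 4 mm of the slot's middle across it and 12 mm of centred along it, upright within 9 degrees (z of plate_centre in the frame of drawbench between 0.105 and 0.1095 m and x of plate_centre in the frame of drawbench between -0.004 and 0.004 m and y of plate_centre in the frame of drawbench between -0.012 and 0.012 m and angle between plate_centre's own z axis and vertical below 0.16 rad and linear speed of drawplate below 0.01 m/s); the robot touches nothing.
It fails at once if the plate is forced against the hanger (more than 20 N) (contact force between drawplate and hanger above 20 N).
It fails at once if the plate is jammed or dropped onto the draw bench (more than 40 N) (contact force between drawplate and drawbench above 40 N).
It fails at once if the plate is dropped or laid down (centre below 80 mm over the table) (height (world z) of plate_centre below 0.08 m).
It fails at once if a bystander is disturbed (moved more than 15 mm) (distance of any of pliers, dropper, jar, doming_block, square_plate, wire_spool, graver, hammer from where it was at the start of the episode above 0.015 m).
It also fails if it takes over 72 s, if anything falls off the work surface, if the arm or the gripper's body presses on something with over 40 N, if the wrist force passes 120 N, or if a joint passes its speed limit or range.

### The arm

A 7-joint arm with a two-finger parallel gripper is mounted at the origin on the work surface. World frame = base frame: x ahead of the robot, y to its left, z up, the work surface at z = 0. Lengths are in m, angles in rad, forces in N, time in s.
With the tool pointing down it reaches from about 0.425 to 0.875 m from the base axis. Payload 9.9 kg.
Tool frame: the origin (TCP) lies at the very end of the fingers, on their centre line; the grasp point (between the pads) lies r.tcp_to_grasp behind it (r.tcp_to_grasp is the distance from the TCP to the grasp point, in m); z points along the fingers, y is the line along which they close (so a half turn about z gives the same grasp; the last joint's range is limited). The gripper opens to 85 mm and grips with 20 to 120 N. Pads are 22 mm wide; open, the fingers measure 114 mm over their backs; the gripper's body (76 mm by 85 mm) begins 54 mm behind the grasp point. The pads swing forward as they close: fully open they stand 13 mm farther back than shut.
Start: joints at [-0.084, 0.576, 0.025, 1.437, -0.015, 1.129, -0.057], TCP at [0.675, 0, 0.199] pointing down, gripper open.
Joint ranges: [-2.76, 2.76], [-0.34, 2.15], [-1.52, 1.57], [0.19, 2.46], [-1.09, 4.23], [0.17, 1.99], [-2.82, 2.82]. Speed limits (rad/s): [2.22, 2.22, 3.01, 3.01, 3.14, 3.14, 3.14].

### API

Orientations are given as a unit quaternion [w, x, y, z].
In Python, from workcell import r gives the robot as it stands.
- The arm moves only by the tool drive_tool, never from a script. Its argument "motion" is text: rows parted by semicolons, each of 6 numbers parted by spaces: the shift along the tool's x, y, z in m, then the turn, a rotation vector about the tool's x, y, z in rad. A call has 1 to 8 rows; each row shifts and turns the commanded pose from where the row before left it, along the tool's axes as they then stand; what a row does not reach is not made up. A row lasts 1/8 s, in which the tool goes at most 62.5 mm and 10.7 degrees, less where a joint would pass 70% of its speed; a pose out of reach is approached as far as the arm can. A call with a gripper value outside its range is refused whole. "fingers" is the finger opening in m, from 0 to 0.0854, set as the call begins (left out, the last holds). The fingers move at their own pace and stop on an object; the grip force is fixed at half the most. Time passes only in rows, so rows that do not move let the fingers close. It gives the time, the measured TCP pose, the force, the opening and the grip force at its end, in the units of the state.
- r.get_obs(): the state, without advancing time (a new reading comes with each control period).
- r.camera(name): name is "scene" or "side" or "wrist"; returns a dict with "frame" (400x640x3 uint8, red, green, blue), "camera_matrix" (3x3 intrinsics, pixels), "R" (3x3) and "t" (3): a world point X has camera coordinates R X + t; the wrist camera has in their place "tool_from_camera" (4x4, takes a point from camera to tool coordinates, whose origin is the TCP and whose axes are the flange's). Camera axes: x right, y down, z forward; pixel columns grow to the right and rows downward; lengths in m; the calibration is good to about 2 mm. A picture is of the moment at which its call begins: read the wrist's pose just before it. There is no depth.
- r.job_done(): hands the job in; it is judged then, once.
The state is a dict: "time": time; "joints": joint angles; "dq": joint speeds; "joint_efforts": joint torques, N m; "eef_pos": TCP position; "ee_rot": TCP orientation; "force": force on the tool from outside, world axes, zero at the start; "torque": the same for the moment, N m; "grip_width": opening from 0.0 (shut) to 1.0 (fully open); "grip_force": force on a finger pad.
Only numpy, scipy, OpenCV 4.12 (cv2) and the standard library are available. Lean on these libraries where they do the work, as an engineer would, in place of code of your own. Each camera call takes 0.05 s, during which the arm holds its last target. There are 200 camera calls.

## Working session

There is one attempt and no reset: what is moved stays moved. The work goes in short steps, Python scripts to look and compute and a tool call to move; the robot and the scene stay as the last step left them, time stands still between calls to the robot, and variables do not carry over. Pictures are saved under pics/ and viewed, at most 10 in all, crops included, and the job is handed in when it is done.

Besides the shell and the picture viewer there is one more tool, called after "Request:" as a command line: name --argument value ..., lists and objects as JSON in quotes. drive_tool: Moves the arm, as the interface text tells. Its arguments: {"type":"object","properties":{"motion":{"type":"string"},"fingers":{"type":"number"}},"required":["motion"]}

```bash
mkdir -p pics; ls; cat > look.py <<'E'
import sys,cv2,pickle
from workcell import r
for n in sys.argv[2:]:
    o=r.get_obs(); c=r.camera(n); c['obs']=o
    pickle.dump(c,open(f'pics/{n}_{sys.argv[1]}.pkl','wb'))
    cv2.imwrite(f'pics/{n}_{sys.argv[1]}.png',c['frame'][:,:,::-1])
E
python3 look.py 0 scene side wrist; python3 -c "
from workcell import r;print(r.tcp_to_grasp);print(r.get_obs())"
```

```text
pics
0.0187
{'time': 0.15, 'joints': array([-0.08381142,  0.5763398 ,  0.02484187,  1.43766418, -0.01499127,
        1.12901753, -0.05648111]), 'dq': array([ 1.22709233e-03, -3.83239490e-03,  7.37389043e-04, -2.10955737e-03,
       -8.98240552e-04,  2.98302735e-05, -9.38408655e-04]), 'joint_efforts': array([ 3.53695883e-03, -7.66262698e+01,  2.25340560e+00, -2.86181796e+01,
        1.58117601e-02,  9.86463390e-03, -3.06662548e-05]), 'eef_pos': array([6.74636172e-01, 1.92719175e-05, 1.98857969e-01]), 'ee_rot': array([-4.17048653e-04,  7.07080722e-01,  7.07132565e-01, -4.61739796e-04]), 'force': array([ 0.64267936, -0.06580422, -0.46083376]), 'torque': array([-0.02458174,  0.01936457, -0.0385186 ]), 'grip_force': 0.0, 'grip_width': 1.0005003003802}
```

View pics/scene_0.png

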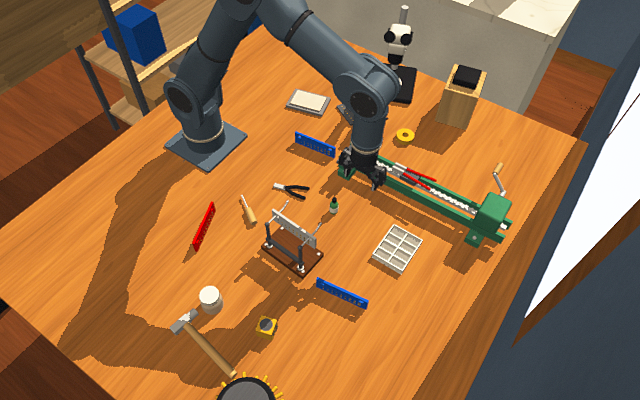

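View pics/side_0.png

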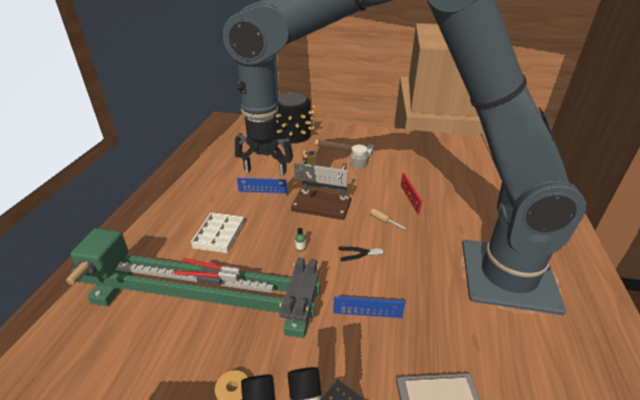

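```bash
python3 - <<'E'
import cv2,numpy as np
s=cv2.imread('pics/scene_0.png');d=cv2.imread('pics/side_0.png');w=cv2.imread('pics/wrist_0.png')
def crop(im,x,y,W,H,k):
    c=cv2.resize(im[y:y+H,x:x+W],None,fx=k,fy=k,interpolation=cv2.INTER_CUBIC)
    for i in range(0,W,10): 
        cv2.line(c,(i*k,0),(i*k,6),(0,255,255),1); cv2.putText(c,str(x+i),(i*k+1,16),0,.35,(0,255,255))
    for i in range(0,H,10):
        cv2.line(c,(0,i*k),(6,i*k),(0,255,255),1); cv2.putText(c,str(y+i),(8,i*k+4),0,.35,(0,255,255))
    return c
cv2.imwrite('pics/m1.png',np.hstack([crop(s,255,190,80,100,5),crop(d,285,140,80,100,5)]))
cv2.imwrite('pics/m2.png',np.hstack([crop(d,265,250,66,100,6),cv2.resize(w,(400,250))[:,:].repeat(1,0) if 0 else cv2.copyMakeBorder(cv2.resize(w,(400,250)),0,350,0,0,0)]))
import pickle
for n in('scene','side'):
    c=pickle.load(open(f'pics/{n}_0.pkl','rb'));print(n,-c['R'].T@c['t'],c['camera_matrix'][0,0])
E
```

```text
scene [ 1.05376233 -0.80118118  1.36910654] 475.9475894879661
side [0.36100118 0.85765278 0.8140937 ] 405.0069647827529
```

View pics/m1.png

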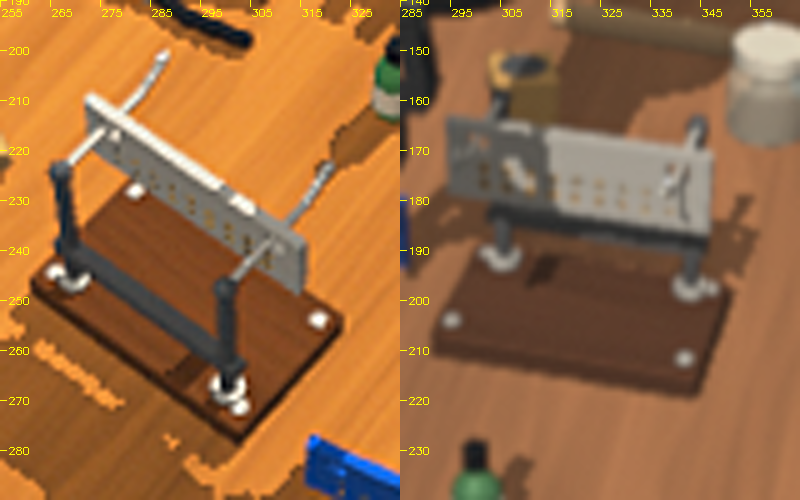

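View pics/m2.png

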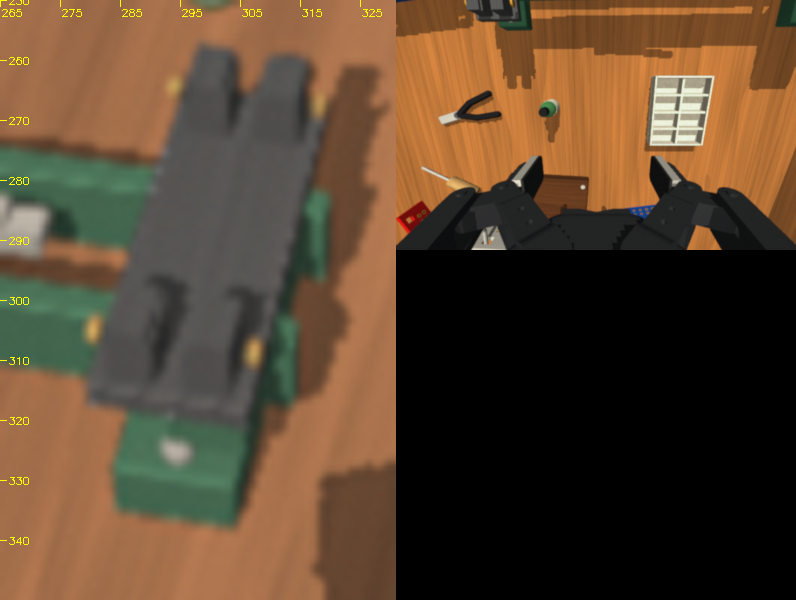

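```bash
cat > fit.py <<'E'
import pickle,numpy as np
from scipy.optimize import least_squares
from scipy.spatial.transform import Rotation as Ro
def cam(n,k):
    c=pickle.load(open(f'pics/{n}_{k}.pkl','rb'))
    if n=='wrist':
        o=c['obs'];q=o['ee_rot'];Rt=Ro.from_quat([q[1],q[2],q[3],q[0]]).as_matrix()
        T=np.array(c['tool_from_camera']);Rc=Rt@T[:3,:3];tc=Rt@T[:3,3]+o['eef_pos']
        c['R']=Rc.T;c['t']=-Rc.T@tc
    return c
def proj(c,X):
    p=(np.atleast_2d(X)@c['R'].T+c['t'])@np.array(c['camera_matrix']).T
    return p[:,:2]/p[:,2:]
def back(c,uv,z):
    d=c['R'].T@np.linalg.inv(c['camera_matrix'])@[*uv,1];o=-c['R'].T@c['t']
    return o+d*(z-o[2])/d[2]
def fit(obs,p0,show=True):  # obs: list (cam, uv, local xyz); params x,y,yaw
    def res(p):
        R=Ro.from_euler('z',p[2]).as_matrix()
        return np.concatenate([(proj(c,R@np.array(l)+[p[0],p[1],0])[0]-uv) for c,uv,l in obs])
    s=least_squares(res,p0,loss='soft_l1')
    if show: print('fit',s.x.round(4),'deg',np.degrees(s.x[2]).round(2));print(res(s.x).reshape(-1,2).round(1).tolist())
    return s.x
E
python3 - <<'E'
from fit import *
s=cam('scene',0);d=cam('side',0)
S=lambda u,v:(255+u/5,190+v/5)
D=lambda u,v:(285+(u-400)/5,140+v/5)
h=fit([(s,S(32,277),(-.055,.09,.022)),(s,S(343,318),(.055,-.09,.022)),(s,S(240,432),(-.055,-.09,.022)),
(s,S(62,165),(-.04,.065,.15)),(s,S(226,283),(-.04,-.065,.15)),
(d,D(435,337),(.055,-.09,.022)),(d,D(697,384),(.055,.09,.022)),(d,D(733,290),(-.055,.09,.022))],[.6,-.2,1.57])
p=fit([(s,S(88,95),(-.004,.085,.1605)),(s,S(305,240),(-.004,-.085,.1605)),(s,S(302,293),(-.004,-.085,.1055)),
(d,D(447,118),(.004,-.085,.1605)),(d,D(712,152),(.004,.085,.1605)),(d,D(710,235),(.004,.085,.1055)),(d,D(447,192),(.004,-.085,.1055))],[.6,-.2,1.57])
R=Ro.from_euler('z',h[2]).as_matrix();print('plate in hanger',R[:2,:2].T@(p[:2]-h[:2]))
for n,k,z in(('jar',(360,148),.075),('dropper',(300,232),.075)):print(n,back(d,k,z))
D=lambda u,v:(265+u/6,250+v/6)
for q in((214,55),(285,62),(158,288),(235,298)):print(back(d,D(*q),.108).round(3))
E
```

```text
fit [ 0.5619 -0.1979  1.4917] deg 85.47
[[-0.5, -2.2], [1.3, -2.4], [0.0, -1.5], [-0.7, 0.1], [-0.9, 0.1], [-2.4, -1.4], [-0.5, -1.2], [-0.4, -2.1]]
fit [ 0.5633 -0.1877  1.5126] deg 86.66
[[-0.9, -0.5], [-0.9, -0.1], [-0.5, -1.3], [-1.1, -0.2], [-0.4, 0.6], [-0.8, -1.0], [-0.5, -0.1]]
plate in hanger [ 0.01028371 -0.00065006]
jar [ 0.46911904 -0.48403652  0.075     ]
dropper [0.57780258 0.02750625 0.075     ]
[0.543 0.163 0.108]
[0.514 0.162 0.108]
[0.535 0.286 0.108]
[0.506 0.285 0.108]
```

```bash
python3 - <<'E'
from fit import *
np.set_printoptions(precision=3,suppress=True)
w=cam('wrist',0);T=np.array(w['tool_from_camera']);print(T,w['camera_matrix'])
K=np.array(w['camera_matrix'])
H=np.array([.5625,-.196,0]);RH=Ro.from_euler('z',1.505).as_matrix()
pts={'bend+':(.035,.065,.15),'bend-':(.035,-.065,.15),'tip+':(.058,.065,.166),'tip-':(.058,-.065,.166),'platetop':(.01,0,.1605),'up+':(-.04,.065,.15)}
for name,turn,pos in(('now',0,(.6746,0,.199)),('A',-1.505+0.0,(.5625,-.186,.26)),('B',1.64,(.5625,-.186,.26)),('C',0,(.56,-.30,.36)),('D',0,(.56,-.25,.36)),('bench',0,(.525,.18,.36))):
    Rt=w['obs']['ee_rot'];Rt=Ro.from_quat([Rt[1],Rt[2],Rt[3],Rt[0]]).as_matrix()@Ro.from_rotvec([0,0,turn]).as_matrix()
    c={'R':(Rt@T[:3,:3]).T,'camera_matrix':K};c['t']=-c['R']@(Rt@T[:3,3]+pos)
    print(name,{k:proj(c,RH@np.array(v)+H)[0].round(0).tolist() for k,v in pts.items()}, proj(c,[[.529,.16,.108],[.52,.288,.108]]).round(0).tolist())
E
```

```text
[[-0.    -0.962 -0.274  0.07 ]
 [ 1.    -0.    -0.    -0.   ]
 [ 0.    -0.274  0.962 -0.176]
 [ 0.     0.     0.     1.   ]] [[286.913   0.    320.342]
 [  0.    286.913 203.02 ]
 [  0.      0.      1.   ]]
now {'bend+': [141.0, 364.0], 'bend-': [275.0, 371.0], 'tip+': [127.0, 358.0], 'tip-': [272.0, 366.0], 'platetop': [205.0, 398.0], 'up+': [148.0, 422.0]} [[141.0, 5.0], [95.0, -209.0]]
A {'bend+': [347.0, 127.0], 'bend-': [344.0, 251.0], 'tip+': [373.0, 127.0], 'tip-': [367.0, 258.0], 'platetop': [321.0, 195.0], 'up+': [269.0, 127.0]} [[629.0, 134.0], [750.0, 118.0]]
B {'bend+': [298.0, 250.0], 'bend-': [294.0, 126.0], 'tip+': [274.0, 256.0], 'tip-': [267.0, 126.0], 'platetop': [320.0, 194.0], 'up+': [367.0, 249.0]} [[39.0, 230.0], [-59.0, 243.0]]
C {'bend+': [272.0, 59.0], 'bend-': [377.0, 66.0], 'tip+': [270.0, 34.0], 'tip-': [382.0, 42.0], 'platetop': [323.0, 83.0], 'up+': [271.0, 122.0]} [[292.0, -261.0], [278.0, -452.0]]
D {'bend+': [273.0, 102.0], 'bend-': [375.0, 109.0], 'tip+': [272.0, 81.0], 'tip-': [380.0, 88.0], 'platetop': [323.0, 126.0], 'up+': [272.0, 161.0]} [[293.0, -198.0], [280.0, -372.0]]
bench {'bend+': [306.0, 373.0], 'bend-': [383.0, 377.0], 'tip+': [306.0, 370.0], 'tip-': [387.0, 374.0], 'platetop': [344.0, 392.0], 'up+': [304.0, 407.0]} [[323.0, 183.0], [317.0, 93.0]]
```

Request:
drive_tool --motion "0 0 -0.06 0 0 0;0.036 -0.03 -0.03 0 0 0;0.036 -0.03 -0.03 0 0 0;0.036 -0.03 -0.02 0 0 0;0.036 -0.03 -0.02 0 0 0;0.036 -0.03 0 0 0 0;0 0 0 0 0 0"

```text
time: 1.02
eef_pos: [0.5227, 0.1837, 0.36]
ee_rot: [-0.001, 0.705, 0.709, 0.001]
force: [0.5, -0.4, 1.1]
grip_width: 0.999
grip_force: 0.0
```

```bash
python3 look.py 1 wrist scene; python3 - <<'E'
import cv2,numpy as np
w=cv2.imread('pics/wrist_1.png')
x,y,W,H,k=240,50,160,170,5
c=cv2.resize(w[y:y+120,x:x+W],None,fx=k,fy=k,interpolation=cv2.INTER_CUBIC)
for i in range(0,W,10): cv2.putText(c,str(x+i),(i*k,10),0,.35,(0,255,255));cv2.line(c,(i*k,0),(i*k,4),(0,255,255))
for i in range(0,120,10): cv2.putText(c,str(y+i),(0,i*k+4),0,.35,(0,255,255))
cv2.imwrite('pics/m3.png',c)
E
```

```text
(no output)
```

View pics/m3.png

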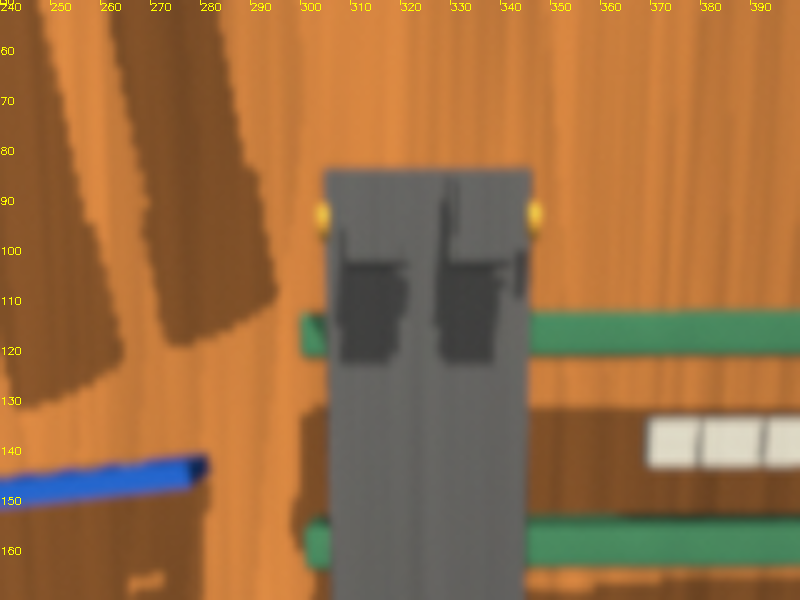

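```bash
python3 - <<'E'
import cv2,numpy as np
w=cv2.imread('pics/wrist_1.png')
def crop(x,y,W,H,k):
    c=w[y:y+H,x:x+W].astype(float);c=np.clip(((c/255)**.6*255-60)*1.5,0,255).astype(np.uint8)
    c=cv2.resize(c,None,fx=k,fy=k,interpolation=cv2.INTER_LINEAR)
    for i in range(0,W,5): cv2.putText(c,str(x+i),(i*k,10),0,.35,(0,255,255));cv2.line(c,(i*k,0),(i*k,4),(0,255,255))
    for i in range(0,H,5): cv2.putText(c,str(y+i),(0,i*k+4),0,.35,(0,255,255))
    return c
cv2.imwrite('pics/m4.png',np.hstack([crop(300,78,50,75,8),crop(300,165,50,75,8)]))
E
```

```text
(no output)
```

View pics/m4.png

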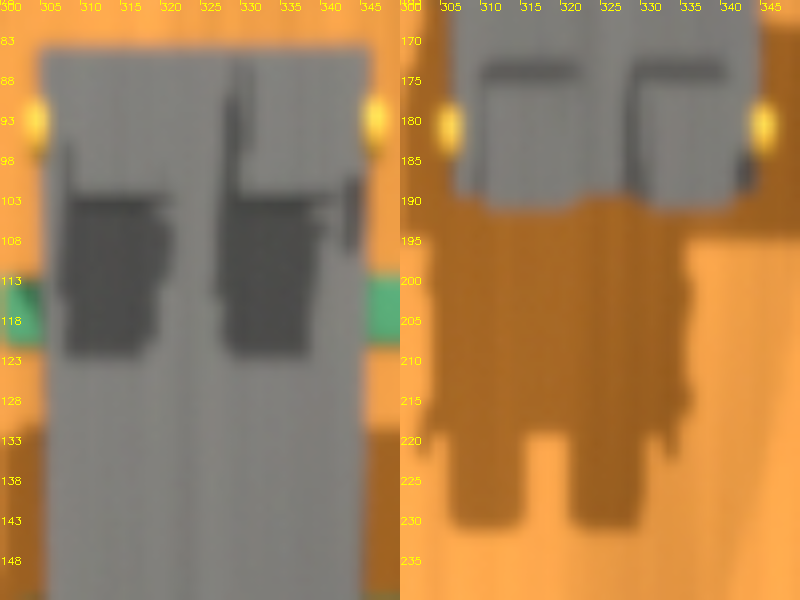

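```bash
python3 - <<'E'
from fit import *
w=cam('wrist',1)
a=back(w,(325.5,84),.08);b=back(w,(325.8,190),.08);print(a,b,(a+b)/2,'yaw',np.degrees(np.arctan2(-(a-b)[0],(a-b)[1])), np.linalg.norm(a-b))
for uv,z in(((305,84),.08),((346,84),.08),((306.8,189),.08),((344.6,189),.08),((325.6,103),.108),((325.7,173),.108),((325.7,191),.108),((325.65,93),.07),((325.75,181),.07)):print(uv,back(w,uv,z).round(4))
bx=fit([(w,(325.6,103),(0,.052,.108)),(w,(325.7,173),(0,-.052,.108)),(w,(325.8,191),(0,-.076,.108)),(w,(325.5,84),(0,np.linalg.norm(a-b)/2,.08)),(w,(325.8,190),(0,-np.linalg.norm(a-b)/2,.08))],[.525,.224,.0])
print(w['obs']['ee_rot'])
E
```

```text
[0.52927527 0.30699348 0.08      ] [0.53150896 0.14632607 0.08      ] [0.53039212 0.22665977 0.08      ] yaw 0.7965074231923043 0.16068293177231455
(305, 84) [0.499  0.3068 0.08  ]
(346, 84) [0.5596 0.3072 0.08  ]
(306.8, 189) [0.5006 0.1478 0.08  ]
(344.6, 189) [0.5621 0.1482 0.08  ]
(325.6, 103) [0.5293 0.2787 0.108 ]
(325.7, 173) [0.5305 0.1791 0.108 ]
(325.7, 191) [0.5308 0.1513 0.108 ]
(325.65, 93) [0.5298 0.2954 0.07  ]
(325.75, 181) [0.5315 0.1592 0.07  ]
fit [0.5301 0.2272 0.0128] deg 0.74
[[0.1, -0.3], [0.1, 2.6], [0.1, 0.1], [-0.1, -0.4], [-0.2, -0.3]]
[-7.61340246e-04  7.04847388e-01  7.09358348e-01  5.61140222e-04]
```

Request:
drive_tool --motion "-0.053 0.006 0 0 0 0;-0.053 0.006 0 0 0 0;-0.053 0.006 0 0 0 0;-0.053 0.006 0 0 0 0;-0.053 0.006 0 0 0 0;-0.053 0.006 0 0 0 0;-0.053 0.005 0 0 0 -0.08;0 0 0 0 0 -0.18"

```text
time: 2.12
eef_pos: [0.5647, -0.1984, 0.3584]
ee_rot: [0.0, 0.612, 0.791, -0.002]
force: [0.5, 0.5, -0.2]
grip_width: 0.995
grip_force: 0.0
```

Request:
drive_tool --motion "0 0 0 0 0 -0.18;0 0 0 0 0 -0.18;0 0 0 0 0 -0.18;0 0 0 0 0 -0.18;0 0 0 0 0 -0.18;0 0 0.04 0 0 -0.18;0 0 0.04 0 0 -0.16;0 0 0.02 0 0 0"

```text
time: 3.12
eef_pos: [0.5645, -0.193, 0.2566]
ee_rot: [-0.002, 0.036, 0.999, 0.0]
force: [-0.7, -0.6, 0.1]
grip_width: 1.001
grip_force: 0.0
```

Request:
drive_tool --motion "0 0 0 0 0 0"

```text
time: 3.25
eef_pos: [0.5647, -0.1926, 0.2576]
ee_rot: [-0.002, 0.037, 0.999, 0.0]
force: [0.0, 0.3, 0.5]
grip_width: 1.001
grip_force: 0.0
```

```bash
python3 look.py 2 wrist; python3 - <<'E'
import cv2,numpy as np
w=cv2.imread('pics/wrist_2.png')
x,y,W,H,k=240,85,160,190,4
x,y,W,H,k=235,105,165,175,4
c=cv2.resize(w[y:y+150,x:x+W],None,fx=k,fy=k,interpolation=cv2.INTER_CUBIC)
for i in range(0,W,10): cv2.putText(c,str(x+i),(i*k,10),0,.35,(255,255,0));cv2.line(c,(i*k,0),(i*k,4),(255,255,0))
for i in range(0,150,10): cv2.putText(c,str(y+i),(0,i*k+4),0,.35,(255,255,0))
cv2.imwrite('pics/m5.png',c)
E
```

```text
(no output)
```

View pics/m5.png

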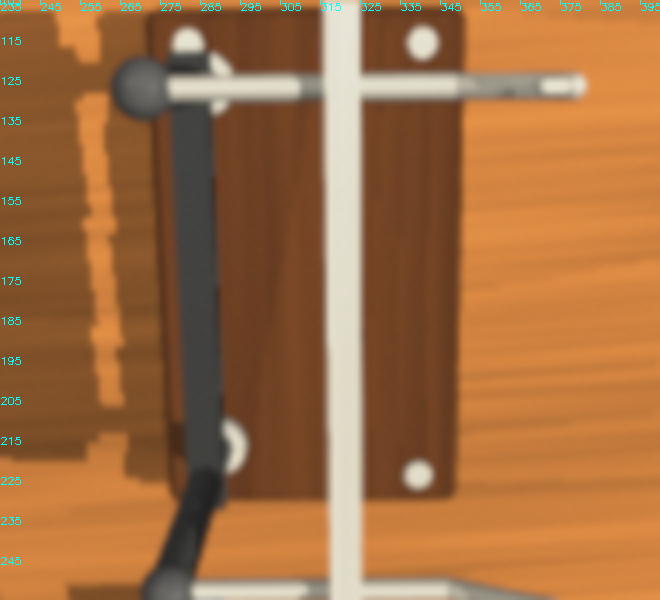

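```bash
python3 - <<'E'
from fit import *
w=cam('wrist',2);s=cam('scene',0)
P=lambda u,v:(235+u/4,105+v/4)
obs=[(w,P(142,88),(-.04,.065,.15)),(w,P(170,592),(-.04,-.065,.15)),(w,P(460,86),(.035,.065,.15)),(w,P(455,588),(.035,-.065,.15)),
(w,P(150,12),(-.055,.09,.022)),(w,P(465,12),(.055,.09,.022)),(w,P(172,497),(-.055,-.09,.022)),(w,P(455,497),(.055,-.09,.022))]
h=fit(obs,[.56,-.196,1.5]);fit(obs[:4],[.56,-.196,1.5])
a=back(w,P(341,0),.1605);b=back(w,P(346,595),.1605);print(a,b,'plate yaw',np.degrees(np.arctan2(-(a-b)[0],(a-b)[1])))
R=Ro.from_euler('z',h[2]).as_matrix();H=np.array([h[0],h[1],0]);
print('plate line in hanger',R.T@(a-H),R.T@(b-H))
for y,nm in((.065,'+'),(-.065,'-')):
  for an in(23,29,35,41,47):
    t=np.radians(an);X=H+R@np.array([.035+.031*np.cos(t),y,.15+.031*np.sin(t)]);print(nm,an,proj(w,X).round(1),proj(s,X).round(1))
c=w['frame']
q=w['obs']['ee_rot'];M=Ro.from_quat([q[1],q[2],q[3],q[0]]).as_matrix();print(M.round(4),w['obs']['eef_pos'])
E
```

```text
fit [ 0.5645 -0.1998  1.5063] deg 86.31
[[-0.4, 0.6], [-0.6, -0.7], [-1.4, 0.3], [-2.2, -0.3], [1.4, -0.8], [3.5, -1.6], [2.1, 1.8], [3.3, 1.1]]
fit [ 0.5645 -0.1987  1.5096] deg 86.5
[[0.6, 0.7], [0.7, -0.6], [-0.4, 0.1], [-1.0, -0.4]]
[ 0.48076363 -0.18633438  0.1605    ] [ 0.62697823 -0.19585232  0.1605    ] plate yaw 86.27555017388741
plate line in hanger [0.00809417 0.08440334 0.1605    ] [ 0.00801582 -0.0621207   0.1605    ]
+ 23 [[381.1 126.7]] [[288.8 200.3]]
+ 29 [[380.2 126.8]] [[288.5 200.1]]
+ 35 [[378.9 126.8]] [[288.1 199.9]]
+ 41 [[377.2 126.9]] [[287.6 199.8]]
+ 47 [[375.1 126.9]] [[287.1 199.8]]
- 23 [[375.1 256.5]] [[321.7 222.2]]
- 29 [[374.3 257.8]] [[321.4 222. ]]
- 35 [[373.1 259.1]] [[321.1 221.9]]
- 41 [[371.5 260.2]] [[320.7 221.9]]
- 47 [[369.7 261.3]] [[320.3 221.9]]
[[-9.973e-01  7.330e-02 -3.900e-03]
 [ 7.330e-02  9.973e-01  5.000e-04]
 [ 4.000e-03  2.000e-04 -1.000e+00]] [ 0.56469591 -0.19260527  0.25758826]
```

```bash
python3 - <<'E'
import cv2
w=cv2.imread('pics/wrist_2.png')
x,y,W,H,k=338,238,50,36,16
c=cv2.resize(w[y:y+H,x:x+W],None,fx=k,fy=k,interpolation=cv2.INTER_CUBIC)
for i in range(0,W,5): cv2.putText(c,str(x+i),(i*k,10),0,.35,(255,0,0));cv2.line(c,(i*k,0),(i*k,4),(255,0,0))
for i in range(0,H,5): cv2.putText(c,str(y+i),(0,i*k+4),0,.35,(255,0,0))
cv2.imwrite('pics/m6.png',c)
E
```

```text
(no output)
```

View pics/m6.png

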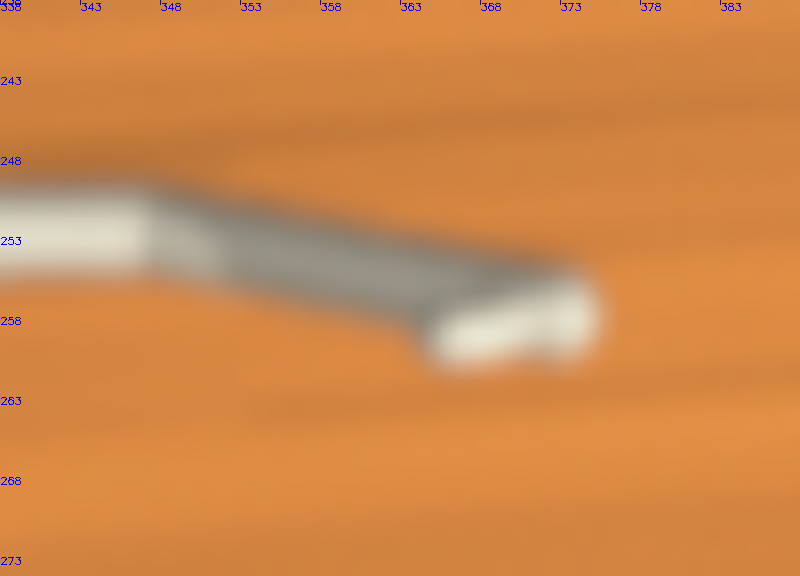

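Request:
drive_tool --motion "0 0.001 0.043 0 0 -0.008;0 0 0.043 0 0 0;0 0 0.04 0 0 0;0 0 0.004 0 0 0;0 0 0 0 0 0"

```text
time: 3.92
eef_pos: [0.5672, -0.1906, 0.1311]
ee_rot: [0.001, 0.032, 0.999, -0.0]
force: [0.8, 0.1, 0.2]
grip_width: 0.998
grip_force: 0.0
```

Request:
drive_tool --motion "0 0 0 0 0 0;0 0 0 0 0 0"

```text
time: 4.18
eef_pos: [0.5669, -0.1903, 0.1309]
ee_rot: [0.001, 0.031, 1.0, -0.0]
force: [-0.1, 0.6, -0.6]
grip_width: 1.0
grip_force: 0.0
```

Request:
drive_tool --motion "0.002 -0.0015 0.003 0 0 0;0 0 0 0 0 0"

```text
time: 4.42
eef_pos: [0.5636, -0.1916, 0.1264]
ee_rot: [-0.0, 0.032, 1.0, -0.0]
force: [-0.5, -0.3, -0.2]
grip_width: 0.999
grip_force: 0.0
```

Request:
drive_tool --motion "0 0 0 0 0 0;0 0 0 0 0 0;0 0 0 0 0 0;0 0 0 0 0 0;0 0 0 0 0 0;0 0 0 0 0 0;0 0 0 0 0 0;0 0 0 0 0 0" --fingers 0

```text
time: 5.42
eef_pos: [0.564, -0.1914, 0.1266]
ee_rot: [0.0, 0.031, 1.0, -0.0]
force: [-0.0, -0.2, 3.4]
grip_width: 0.053
grip_force: 59.1
```

Request:
drive_tool --motion "0 0 -0.0012 0 0 0;0 0 -0.0012 0 0 0;0 0 0 0 0 0;0 0 0 0 0 0"

```text
time: 5.92
eef_pos: [0.5638, -0.1913, 0.1286]
ee_rot: [-0.0, 0.031, 1.0, 0.0]
force: [-0.1, -0.1, -5.8]
grip_width: 0.051
grip_force: 58.6
```

```bash
cat > plan.py <<'E'
import numpy as np,sys
d=.0199
def tcp(X,Z,t): return np.array([X+d*np.sin(t),Z-d*np.cos(t)])
def rows(wps):  # wps: (X mm, Z mm, deg), first is current
    out=[]
    for a,b in zip(wps,wps[1:]):
        ta,tb=np.radians(a[2]),np.radians(b[2])
        D=tcp(b[0]/1e3,b[1]/1e3,tb)-tcp(a[0]/1e3,a[1]/1e3,ta)
        out.append(f"0 {D@[np.cos(ta),np.sin(ta)]:.5f} {D@[np.sin(ta),-np.cos(ta)]:.5f} {-(tb-ta):.4f} 0 0")
    print(';'.join(out))
def state():
    from workcell import r
    from scipy.spatial.transform import Rotation as Ro
    o=r.get_obs();q=o['ee_rot'];M=Ro.from_quat([q[1],q[2],q[3],q[0]]).as_matrix()
    u=np.array([np.cos(np.radians(86.4)),np.sin(np.radians(86.4)),0]);p=o['eef_pos']-[.5645,-.199,0]
    y=M[:,1];t=np.arctan2(y[2],y@u);X,Z=p@u,p[2]
    print('slot X %.2f Z %.2f t %.2f  lat %.2f roll %.2f'%(1e3*(X-d*np.sin(t)),1e3*(Z+d*np.cos(t)),np.degrees(t),1e3*(p@[-u[1],u[0],0]),np.degrees(M[2,0])),'F',o['force'].round(2))
def along(a,pts): # pts: (s,n,t): s along tip from bend, n normal offset, all mm/deg
    a=np.radians(a);return [(35+s*np.cos(a)-n*np.sin(a),150+s*np.sin(a)+n*np.cos(a),t) for s,n,t in pts]
E
python3 -c "
from plan import *;state()
rows([(7.6,148.5,0),(7.6,149.2,0),(7.6,150,0),(11,150,2),(15,150,5),(19,150,8),(23,150,10),(23,150,10),(23,150,10)])"
```

```text
slot X 7.67 Z 148.54 t 0.01  lat 1.17 roll 0.03 F [-0.12 -0.15 -5.84]
0 0.00000 -0.00070 -0.0000 0 0;0 0.00000 -0.00080 -0.0000 0 0;0 0.00409 -0.00001 -0.0349 0 0;0 0.00504 0.00011 -0.0524 0 0;0 0.00503 0.00032 -0.0524 0 0;0 0.00466 0.00054 -0.0349 0 0;0 0.00000 0.00000 -0.0000 0 0;0 0.00000 0.00000 -0.0000 0 0
```

Request:
drive_tool --motion "0 0 -0.0007 0 0 0;0 0 -0.0008 0 0 0;0 0.0041 0 -0.035 0 0;0 0.005 0.0001 -0.0525 0 0;0 0.005 0.0003 -0.0525 0 0;0 0.0047 0.0005 -0.035 0 0;0 0 0 0 0 0;0 0 0 0 0 0"

```text
time: 6.92
eef_pos: [0.5652, -0.1724, 0.1308]
ee_rot: [0.003, 0.031, 0.996, 0.087]
force: [0.1, -0.2, -5.3]
grip_width: 0.049
grip_force: 58.7
```

```bash
python3 -c "
from plan import *;state()
rows([(23,150,10),(27,150,12),(31,150,14),(35,150.5,16),(35,150.5,16)])"
```

```text
slot X 23.11 Z 150.38 t 10.01  lat 0.96 roll -0.00 F [ 0.06 -0.19 -5.31]
0 0.00463 0.00068 -0.0349 0 0;0 0.00461 0.00082 -0.0349 0 0;0 0.00470 0.00047 -0.0349 0 0;0 0.00000 0.00000 -0.0000 0 0
```

Request:
drive_tool --motion "0 0.0046 0.0007 -0.035 0 0;0 0.0046 0.0008 -0.035 0 0;0 0.0047 0.0005 -0.035 0 0;0 0 0 0 0 0"

```text
time: 7.42
eef_pos: [0.5658, -0.1594, 0.1313]
ee_rot: [0.004, 0.032, 0.99, 0.14]
force: [0.3, -0.5, -5.4]
grip_width: 0.049
grip_force: 58.8
```

```bash
python3 -c "
from plan import *;state()
rows([(35,150.5,16)]+along(28,[(2,.5,19),(4,.5,22),(6,.5,25),(8,.5,28),(8,.5,28),(8,.5,28)]))"
```

```text
slot X 34.08 Z 150.45 t 16.09  lat 1.20 roll 0.03 F [ 0.32 -0.54 -5.36]
0 0.00276 -0.00045 -0.0524 0 0;0 0.00302 -0.00034 -0.0524 0 0;0 0.00303 -0.00024 -0.0524 0 0;0 0.00304 -0.00013 -0.0524 0 0;0 0.00000 0.00000 -0.0000 0 0;0 0.00000 0.00000 -0.0000 0 0
```

Request:
drive_tool --motion "0 0.0028 -0.0005 -0.0525 0 0;0 0.003 -0.0003 -0.0525 0 0;0 0.003 -0.0002 -0.0525 0 0;0 0.003 -0.0001 -0.0525 0 0;0 0 0 0 0 0;0 0 0 0 0 0"

```text
time: 8.18
eef_pos: [0.5668, -0.1478, 0.1368]
ee_rot: [0.008, 0.03, 0.97, 0.242]
force: [0.2, -0.7, -4.6]
grip_width: 0.049
grip_force: 59.0
```

```bash
python3 -c "
from plan import *;state();print(along(28,[(8,.5,28)]))"
```

```text
slot X 41.88 Z 154.41 t 28.07  lat 0.97 roll 0.00 F [ 0.21 -0.74 -4.64]
[(np.float64(41.828844961478474), np.float64(154.1972462987166), 28)]
```

Request:
drive_tool --motion "0 0 -0.0005 0 0 0;0 0 -0.0005 0 0 0;0 0 -0.0005 0 0 0;0 0 0 0 0 0"

```text
time: 8.68
eef_pos: [0.5667, -0.1486, 0.1383]
ee_rot: [0.008, 0.03, 0.97, 0.242]
force: [-0.4, -0.0, -5.5]
grip_width: 0.046
grip_force: 59.0
```

Request:
drive_tool --motion "0 0 -0.0003 0 0 0;0 0 0 0 0 0"

```text
time: 8.93
eef_pos: [0.5667, -0.1488, 0.1385]
ee_rot: [0.008, 0.03, 0.97, 0.242]
force: [-0.9, -0.4, -5.3]
grip_width: 0.05
grip_force: 59.0
```

Request:
drive_tool --motion "0 0 -0.0003 0 0 0;0 0 0 0 0 0"

```text
time: 9.18
eef_pos: [0.5667, -0.149, 0.1388]
ee_rot: [0.008, 0.03, 0.97, 0.242]
force: [-0.0, 0.6, -5.2]
grip_width: 0.046
grip_force: 59.0
```

Request:
drive_tool --motion "0 0 -0.0003 0 0 0;0 0 0 0 0 0"

```text
time: 9.43
eef_pos: [0.5667, -0.1491, 0.139]
ee_rot: [0.008, 0.03, 0.97, 0.242]
force: [0.7, -0.2, -5.2]
grip_width: 0.045
grip_force: 59.0
```

Request:
drive_tool --motion "0 0 -0.0003 0 0 0;0 0 0 0 0 0"

```text
time: 9.68
eef_pos: [0.5667, -0.1492, 0.1393]
ee_rot: [0.008, 0.03, 0.97, 0.242]
force: [0.9, 0.5, -5.6]
grip_width: 0.05
grip_force: 59.0
```

Request:
drive_tool --motion "0 0 -0.0003 0 0 0;0 0 0 0 0 0"

```text
time: 9.93
eef_pos: [0.5666, -0.1494, 0.1396]
ee_rot: [0.008, 0.03, 0.97, 0.242]
force: [-0.5, 0.1, -5.8]
grip_width: 0.05
grip_force: 59.0
```

Request:
drive_tool --motion "0 0 -0.0002 0 0 0;0 0 0 0 0 0"

```text
time: 10.18
eef_pos: [0.5666, -0.1494, 0.1397]
ee_rot: [0.008, 0.03, 0.97, 0.242]
force: [-0.3, 0.0, -6.0]
grip_width: 0.048
grip_force: 58.9
```

Request:
drive_tool --motion "0 0 -0.0003 0 0 0;0 0 0 0 0 0"

```text
time: 10.42
eef_pos: [0.5665, -0.1495, 0.1399]
ee_rot: [0.008, 0.03, 0.97, 0.242]
force: [-0.2, 0.6, -7.5]
grip_width: 0.05
grip_force: 58.7
```

Request:
drive_tool --motion "0 0 -0.0002 0 0 0;0 0 0 0 0 0"

```text
time: 10.68
eef_pos: [0.5665, -0.1496, 0.14]
ee_rot: [0.007, 0.03, 0.97, 0.243]
force: [0.6, 1.2, -9.2]
grip_width: 0.048
grip_force: 58.5
```

```bash
python3 -c "
from plan import *;state()"
```

```text
slot X 40.09 Z 157.56 t 28.08  lat 1.10 roll 0.02 F [ 0.57  1.2  -9.24]
```

Request:
drive_tool --motion "0 0 0.001 0 0 0;0 0.002 0 0 0 0;0 0.002 0 0 0 0;0 0.002 0 0 0 0;0 0 0 0 0 0"

```text
time: 11.3
eef_pos: [0.5671, -0.1437, 0.1423]
ee_rot: [0.008, 0.03, 0.97, 0.242]
force: [-0.2, -0.0, -5.2]
grip_width: 0.05
grip_force: 59.3
```

Request:
drive_tool --motion "0 0.001 0 0 0 0;0 0.001 0 0 0 0;0 0 0 0 0 0;0 0 0 0 0 0"

```text
time: 11.8
eef_pos: [0.5671, -0.1422, 0.143]
ee_rot: [0.008, 0.03, 0.97, 0.242]
force: [-0.1, 0.9, -5.9]
grip_width: 0.049
grip_force: 59.3
```

```bash
python3 -c "
from plan import *;state()"
```

```text
slot X 47.50 Z 160.59 t 28.08  lat 0.98 roll 0.00 F [-0.13  0.89 -5.93]
```

Free so far. Probe up again here.

Request:
drive_tool --motion "0 0 -0.0003 0 0 0;0 0 -0.0003 0 0 0;0 0 0 0 0 0"

```text
time: 12.18
eef_pos: [0.567, -0.1425, 0.1435]
ee_rot: [0.008, 0.03, 0.97, 0.242]
force: [-0.1, 0.2, -6.4]
grip_width: 0.046
grip_force: 59.1
```

Request:
drive_tool --motion "0 0 -0.0003 0 0 0;0 0 0 0 0 0"

```text
time: 12.42
eef_pos: [0.5669, -0.1425, 0.1436]
ee_rot: [0.007, 0.03, 0.97, 0.243]
force: [0.1, 2.2, -9.0]
grip_width: 0.048
grip_force: 58.6
```

Request:
drive_tool --motion "0 0 -0.0003 0 0 0;0 0 0 0 0 0"

```text
time: 12.68
eef_pos: [0.5669, -0.1426, 0.1438]
ee_rot: [0.007, 0.03, 0.97, 0.243]
force: [1.7, 1.8, -12.2]
grip_width: 0.048
grip_force: 58.3
```

Request:
drive_tool --motion "0 0 0.0016 0 0 0;0 0.0015 0 0 0 0;0 0.0015 0 0 0 0;0 0 0 0 0 0"

```text
time: 13.18
eef_pos: [0.5674, -0.1392, 0.1444]
ee_rot: [0.008, 0.03, 0.97, 0.242]
force: [0.6, 0.9, -5.8]
grip_width: 0.048
grip_force: 59.8
```

Request:
drive_tool --motion "0 0.0015 0 0 0 0;0 0 0 0 0 0"

```text
time: 13.42
eef_pos: [0.5674, -0.1379, 0.1449]
ee_rot: [0.008, 0.03, 0.97, 0.242]
force: [0.5, -0.3, -5.5]
grip_width: 0.046
grip_force: 59.8
```

Request:
drive_tool --motion "0 0.0015 0 0 0 0;0 0 0 0 0 0"

```text
time: 13.68
eef_pos: [0.5674, -0.1365, 0.1456]
ee_rot: [0.008, 0.03, 0.97, 0.242]
force: [0.2, -0.7, -4.8]
grip_width: 0.048
grip_force: 59.8
```

Request:
drive_tool --motion "0 0.001 0 0 0 0;0 0 0 0 0 0"

```text
time: 13.92
eef_pos: [0.5675, -0.1357, 0.146]
ee_rot: [0.008, 0.03, 0.97, 0.242]
force: [-0.4, 0.1, -5.3]
grip_width: 0.049
grip_force: 59.8
```

Request:
drive_tool --motion "0 0.001 0 0 0 0;0 0 0 0 0 0"

```text
time: 14.18
eef_pos: [0.5676, -0.1348, 0.1465]
ee_rot: [0.008, 0.03, 0.97, 0.242]
force: [-0.4, 0.4, -5.9]
grip_width: 0.046
grip_force: 59.8
```

Free; go on.

Request:
drive_tool --motion "0 0.001 0 0 0 0;0 0.001 0 0 0 0;0 0 0 0 0 0"

```text
time: 14.55
eef_pos: [0.5677, -0.133, 0.1475]
ee_rot: [0.008, 0.03, 0.97, 0.242]
force: [0.6, -0.4, -5.9]
grip_width: 0.046
grip_force: 59.8
```

Request:
drive_tool --motion "0 0.001 0 0 0 0;0 0.001 0 0 0 0;0 0 0 0 0 0"

```text
time: 14.92
eef_pos: [0.5678, -0.1313, 0.1484]
ee_rot: [0.008, 0.03, 0.97, 0.242]
force: [0.1, 0.7, -4.6]
grip_width: 0.049
grip_force: 59.8
```

Request:
drive_tool --motion "0 0.001 0 0 0 0;0 0.001 0 0 0 0;0 0 0 0 0 0"

```text
time: 15.3
eef_pos: [0.5679, -0.1296, 0.1494]
ee_rot: [0.008, 0.03, 0.97, 0.242]
force: [0.4, -0.2, -5.6]
grip_width: 0.05
grip_force: 59.8
```

Request:
drive_tool --motion "0 0.0015 0 0 0 0;0 0.0015 0 0 0 0;0 0 0 0 0 0"

```text
time: 15.68
eef_pos: [0.5681, -0.1268, 0.1508]
ee_rot: [0.008, 0.03, 0.97, 0.242]
force: [-0.1, -0.0, -5.8]
grip_width: 0.05
grip_force: 59.8
```

Request:
drive_tool --motion "0 0.0015 0 0 0 0;0 0.0015 0 0 0 0;0 0 0 0 0 0"

```text
time: 16.05
eef_pos: [0.5682, -0.1242, 0.1522]
ee_rot: [0.008, 0.03, 0.97, 0.242]
force: [0.5, -0.1, -5.2]
grip_width: 0.05
grip_force: 59.8
```

Request:
drive_tool --motion "0 0.002 0 0 0 0;0 0.003 0 0 0 0;0 0.004 0 0 0 0;0 0.006 0 0 0 0;0 0.006 0 0 0 0;0 0.006 0 0 0 0;0 0 0 0 0 0"

```text
time: 16.92
eef_pos: [0.5698, -0.0999, 0.1652]
ee_rot: [0.008, 0.03, 0.97, 0.243]
force: [-0.5, -0.3, -5.5]
grip_width: 0.05
grip_force: 59.9
```

```bash
python3 -c "
from plan import *;state()"
```

```text
slot X 89.92 Z 182.80 t 28.08  lat 0.90 roll -0.03 F [-0.46 -0.32 -5.53]
```

Request:
drive_tool --motion "0 0.025 -0.045 0 0 0;0 0.025 -0.045 0 0 0;0 0.02 0 0.16 0 0;0 0.02 0 0.16 0 0;0 0.02 0 0.17 0 0;0 0.05 0 0 0 0;0 0 0 0 0 0"

```text
time: 17.8
eef_pos: [0.5759, 0.0142, 0.2873]
ee_rot: [-0.0, 0.027, 1.0, 0.002]
force: [-0.6, -1.1, -5.7]
grip_width: 0.046
grip_force: 59.3
```

```bash
python3 -c "
from plan import *;state()"
```

```text
slot X 213.46 Z 307.18 t 0.22  lat 2.01 roll 0.03 F [-0.59 -1.13 -5.74]
```

Request:
drive_tool --motion "0 0.05 0 0.004 0 0.18;0 0.05 0 0 0 0.18;0 0.04 0 0 0 0.18;0 0 0 0 0 0.18;0 0 0 0 0 0.18;0 0 0 0 0 0.18;0 0 0 0 0 0.18;0 0 0 0 0 0.18"

```text
time: 18.8
eef_pos: [0.6077, 0.1416, 0.2862]
ee_rot: [0.001, 0.685, 0.728, -0.002]
force: [0.1, 0.4, -5.7]
grip_width: 0.043
grip_force: 59.6
```

Request:
drive_tool --motion "0 0 0 0 0 0.06;0 0 0 0 0 0;0 0 0 0 0 0"

```text
time: 19.18
eef_pos: [0.6079, 0.1419, 0.2865]
ee_rot: [0.001, 0.704, 0.71, -0.002]
force: [-0.0, -0.2, -4.9]
grip_width: 0.045
grip_force: 59.6
```

```bash
cat > st2.py <<'E'
from workcell import r
import numpy as np
from scipy.spatial.transform import Rotation as Ro
o=r.get_obs();q=o['ee_rot'];M=Ro.from_quat([q[1],q[2],q[3],q[0]]).as_matrix();D=np.array([.5301,.2272,.1013])-o['eef_pos']
print(o['time'],'pos',o['eef_pos'].round(4),'yaw of y',np.degrees(np.arctan2(M[1,1],M[0,1])).round(2),'z',M[:,2].round(4),'to go in tool',(M.T@D).round(4),o['force'].round(1))
E
python3 st2.py
```

```text
19.175 pos [0.6079 0.1419 0.2865] yaw of y 0.52 z [-0.0012 -0.0038 -1.    ] to go in tool [ 0.0868 -0.0768  0.1849] [-0.  -0.2 -4.9]
```

Request:
drive_tool --motion "0.029 -0.0256 0 0 0 0;0.029 -0.0256 0 0 0 0;0.0288 -0.0256 0 0 0 -0.004;0 0 0.04 0 0 0;0 0 0.04 0 0 0;0 0 0.03 0 0 0;0 0 0 0 0 0;0 0 0 0 0 0"

```text
time: 20.18
eef_pos: [0.5313, 0.2282, 0.1777]
ee_rot: [0.001, 0.703, 0.711, -0.001]
force: [-0.1, -0.3, -5.4]
grip_width: 0.049
grip_force: 59.6
```

```bash
python3 st2.py; python3 look.py 3 wrist side; python3 - <<'E'
import cv2,numpy as np
def crop(f,x,y,W,H,k):
    c=cv2.imread(f)[y:y+H,x:x+W].astype(float);c=np.clip(((c/255)**.6*255-40)*1.3,0,255).astype(np.uint8)
    c=cv2.resize(c,None,fx=k,fy=k,interpolation=cv2.INTER_CUBIC)
    for i in range(0,W,10): cv2.putText(c,str(x+i),(i*k,10),0,.35,(0,0,255));cv2.line(c,(i*k,0),(i*k,4),(0,0,255))
    for i in range(0,H,10): cv2.putText(c,str(y+i),(0,i*k+4),0,.35,(0,0,255))
    return c
cv2.imwrite('pics/m7.png',np.hstack([crop('pics/wrist_3.png',270,50,100,150,4),crop('pics/wrist_3.png',270,240,100,150,4)]))
E
```

```text
20.175 pos [0.5313 0.2282 0.1777] yaw of y 0.7 z [ 9.0e-04 -3.1e-03 -1.0e+00] to go in tool [-0.0007 -0.0013  0.0764] [-0.1 -0.3 -5.4]
```

View pics/m7.png

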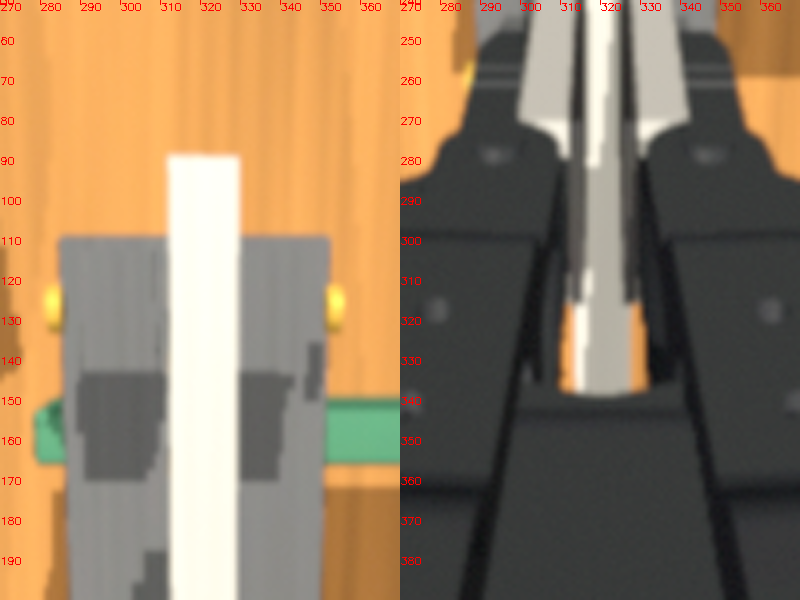

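```bash
python3 - <<'E'
from fit import *
w=cam('wrist',3)
print('plate end',back(w,(320.9,89),.2116).round(4),[back(w,(320.9,r),.2116).round(4).tolist() for r in(150,199)])
for uv in((284.75,110),(352.5,110),(287,195),(350.5,195)):print(back(w,uv,.08).round(4))
a=back(w,(318.6,110),.08);b=back(w,(318.75,195),.08);print('bed mid',a,b,'yaw',np.degrees(np.arctan2(-(a-b)[0],(a-b)[1])))
print('screws',back(w,(319.0,126),.07))
E
```

```text
plate end [0.5304 0.3122 0.2116] [[0.5308, 0.2844, 0.2116], [0.5311, 0.2597, 0.2116]]
[0.4981 0.307  0.08  ]
[0.5594 0.3077 0.08  ]
[0.4985 0.2275 0.08  ]
[0.5609 0.2282 0.08  ]
bed mid [0.52873717 0.30732579 0.08      ] [0.52968667 0.22784597 0.08      ] yaw 0.6844480891479611
screws [0.52920903 0.29315062 0.07      ]
```

Request:
drive_tool --motion "0 -0.0017 0.015 0 0 0;0 0 0.015 0 0 0;0 0 0.014 0 0 0;0 0 0 0 0 0;0 0 0 0 0 0"

```text
time: 20.9
eef_pos: [0.529, 0.2278, 0.1324]
ee_rot: [0.001, 0.703, 0.711, -0.002]
force: [-0.3, -0.4, -4.6]
grip_width: 0.046
grip_force: 59.6
```

```bash
python3 st2.py
```

```text
20.9 pos [0.529  0.2278 0.1324] yaw of y 0.69 z [-6.0e-04 -3.9e-03 -1.0e+00] to go in tool [-0.0005  0.0012  0.0311] [-0.3 -0.4 -4.6]
```

Request:
drive_tool --motion "0 0.0005 0.001 0 0 0;0 0 0.001 0 0 0;0 0 0.001 0 0 0;0 0 0.001 0 0 0;0 0 0.001 0 0 0;0 0 0 0 0 0"

```text
time: 21.65
eef_pos: [0.5292, 0.2277, 0.1273]
ee_rot: [0.001, 0.703, 0.711, -0.002]
force: [0.8, 0.5, -5.5]
grip_width: 0.046
grip_force: 59.6
```

Request:
drive_tool --motion "0 0 0.0007 0 0 0;0 0 0 0 0 0"

```text
time: 21.9
eef_pos: [0.5292, 0.2277, 0.1266]
ee_rot: [0.001, 0.703, 0.711, -0.002]
force: [0.4, 0.4, -5.8]
grip_width: 0.05
grip_force: 59.6
```

Request:
drive_tool --motion "0 0 0.0007 0 0 0;0 0 0 0 0 0"

```text
time: 22.15
eef_pos: [0.5292, 0.2276, 0.1259]
ee_rot: [0.001, 0.703, 0.711, -0.002]
force: [-0.4, 0.5, -4.3]
grip_width: 0.052
grip_force: 59.6
```

Request:
drive_tool --motion "0 0 0.0007 0 0 0;0 0 0 0 0 0"

```text
time: 22.4
eef_pos: [0.5292, 0.2276, 0.1252]
ee_rot: [0.001, 0.703, 0.711, -0.002]
force: [-0.1, -0.6, -5.3]
grip_width: 0.047
grip_force: 59.6
```

Request:
drive_tool --motion "0 0 0.0007 0 0 0;0 0 0 0 0 0"

```text
time: 22.65
eef_pos: [0.5292, 0.2276, 0.1245]
ee_rot: [0.001, 0.703, 0.711, -0.002]
force: [0.1, -0.2, -5.7]
grip_width: 0.044
grip_force: 59.6
```

Request:
drive_tool --motion "0 0 0.0007 0 0 0;0 0 0 0 0 0"

```text
time: 22.9
eef_pos: [0.5293, 0.2277, 0.1238]
ee_rot: [0.001, 0.703, 0.711, -0.002]
force: [0.5, -0.9, -5.6]
grip_width: 0.048
grip_force: 59.6
```

Request:
drive_tool --motion "0 0 0.0007 0 0 0;0 0 0 0 0 0"

```text
time: 23.15
eef_pos: [0.5292, 0.2276, 0.1231]
ee_rot: [0.001, 0.703, 0.711, -0.002]
force: [0.0, -0.5, -5.6]
grip_width: 0.047
grip_force: 59.6
```

Request:
drive_tool --motion "0 0 0.001 0 0 0;0 0 0.001 0 0 0;0 0 0.001 0 0 0;0 0 0 0 0 0"

```text
time: 23.65
eef_pos: [0.5292, 0.2276, 0.1201]
ee_rot: [0.001, 0.703, 0.711, -0.002]
force: [-0.5, 0.0, -4.5]
grip_width: 0.05
grip_force: 59.6
```

Request:
drive_tool --motion "0 0 0.0015 0 0 0;0 0 0.0015 0 0 0;0 0 0.0015 0 0 0;0 0 0.0015 0 0 0;0 0 0 0 0 0"

```text
time: 24.28
eef_pos: [0.5292, 0.2276, 0.114]
ee_rot: [0.001, 0.703, 0.711, -0.002]
force: [-0.5, 0.9, -5.6]
grip_width: 0.046
grip_force: 59.6
```

Request:
drive_tool --motion "0 0 0.0015 0 0 0;0 0 0.0015 0 0 0;0 0 0.0015 0 0 0;0 0 0.0015 0 0 0;0 0 0 0 0 0"

```text
time: 24.9
eef_pos: [0.5291, 0.2276, 0.108]
ee_rot: [0.001, 0.703, 0.711, -0.002]
force: [-0.6, -1.4, -5.8]
grip_width: 0.048
grip_force: 59.6
```

Expected seating at TCP ≈ 0.101.

Request:
drive_tool --motion "0 0 0.0015 0 0 0;0 0 0.0015 0 0 0;0 0 0.001 0 0 0;0 0 0 0 0 0"

```text
time: 25.4
eef_pos: [0.5292, 0.2276, 0.1041]
ee_rot: [0.001, 0.703, 0.711, -0.002]
force: [0.3, -0.1, -5.0]
grip_width: 0.05
grip_force: 59.6
```

Request:
drive_tool --motion "0 0 0.0006 0 0 0;0 0 0.0006 0 0 0;0 0 0.0006 0 0 0;0 0 0 0 0 0"

```text
time: 25.9
eef_pos: [0.5292, 0.2276, 0.1023]
ee_rot: [0.001, 0.703, 0.711, -0.002]
force: [-0.5, 0.0, -5.2]
grip_width: 0.048
grip_force: 59.6
```

Request:
drive_tool --motion "0 0 0.0005 0 0 0;0 0 0 0 0 0"

```text
time: 26.15
eef_pos: [0.5292, 0.2276, 0.1018]
ee_rot: [0.001, 0.703, 0.711, -0.002]
force: [-1.3, 0.1, -5.4]
grip_width: 0.047
grip_force: 59.6
```

Request:
drive_tool --motion "0 0 0.0004 0 0 0;0 0 0 0 0 0"

```text
time: 26.4
eef_pos: [0.5293, 0.2276, 0.1015]
ee_rot: [0.001, 0.703, 0.711, -0.002]
force: [0.2, 0.5, -4.8]
grip_width: 0.047
grip_force: 59.7
```

Request:
drive_tool --motion "0 0 0.0004 0 0 0;0 0 0 0 0 0"

```text
time: 26.65
eef_pos: [0.5295, 0.2276, 0.1014]
ee_rot: [0.001, 0.703, 0.711, -0.001]
force: [0.5, 0.3, -0.5]
grip_width: 0.047
grip_force: 60.7
```

Request:
drive_tool --motion "0 0 0.0004 0 0 0;0 0 0 0 0 0"

```text
time: 26.9
eef_pos: [0.5298, 0.2276, 0.1014]
ee_rot: [0.001, 0.703, 0.711, -0.001]
force: [-0.8, -1.8, 4.8]
grip_width: 0.047
grip_force: 61.8
```

Request:
drive_tool --motion "0 0 0.0003 0 0 0;0 0 0 0 0 0"

```text
time: 27.15
eef_pos: [0.5301, 0.2276, 0.1013]
ee_rot: [0.002, 0.703, 0.711, -0.001]
force: [-0.6, -2.3, 7.4]
grip_width: 0.051
grip_force: 62.3
```

Request:
drive_tool --motion "0 0 -0.0007 0 0 0;0 0 0 0 0 0"

```text
time: 27.4
eef_pos: [0.5295, 0.2276, 0.1014]
ee_rot: [0.001, 0.703, 0.711, -0.001]
force: [0.0, -0.8, 5.4]
grip_width: 0.05
grip_force: 61.7
```

Request:
drive_tool --motion "0 0 0 0 0 0;0 0 0 0 0 0;0 0 0 0 0 0;0 0 0 0 0 0;0 0 0 0 0 0;0 0 0 0 0 0" --fingers 0.05

```text
time: 28.15
eef_pos: [0.5292, 0.2276, 0.1011]
ee_rot: [0.001, 0.703, 0.711, -0.002]
force: [-0.3, 0.0, 0.1]
grip_width: 0.584
grip_force: 0.0
```

Request:
drive_tool --motion "0 0 -0.01 0 0 0;0 0 -0.02 0 0 0;0 0 -0.03 0 0 0;0 0 -0.03 0 0 0;0 0 -0.03 0 0 0;0 0 0 0 0 0"

```text
time: 28.9
eef_pos: [0.5306, 0.2286, 0.2242]
ee_rot: [0.002, 0.703, 0.711, 0.001]
force: [0.7, -0.2, -0.1]
grip_width: 0.585
grip_force: 0.0
```

```bash
python3 look.py 4 wrist side; python3 - <<'E'
import cv2,numpy as np
def crop(f,x,y,W,H,k):
    c=cv2.imread(f)[y:y+H,x:x+W].astype(float);c=np.clip(((c/255)**.6*255-40)*1.3,0,255).astype(np.uint8)
    return cv2.resize(c,None,fx=k,fy=k,interpolation=cv2.INTER_CUBIC)
cv2.imwrite('pics/m8.png',np.hstack([crop('pics/wrist_4.png',260,50,120,180,3),crop('pics/side_4.png',255,220,90,135,4)]))
E
```

```text
(no output)
```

View pics/m8.png

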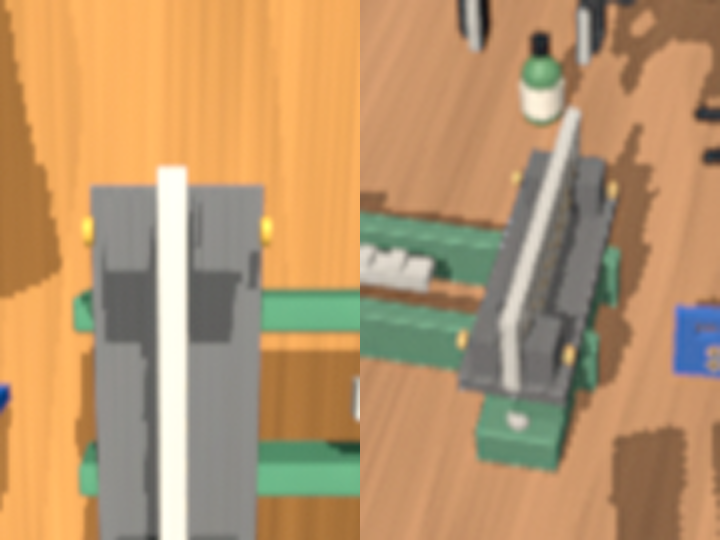

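The plate stands upright in the slot, level and down on the bed, with the gripper clear above it. Handing in.

```bash
python3 -c "
from workcell import r;print(r.job_done())"
```

```text
the job is handed in; nothing more can be done
None
```

The drawplate came off the hanger without being forced and now stands released and seated on the bed in the draw bench's slot; I handed the job in at about 29 s, and no verdict came back.

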